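# Tip a test tile out of its bed and lay it on the banding wheel, notch to the pointer

## Robot

A 6-joint arm with a two-finger parallel gripper is mounted at the origin on the work surface. World frame = base frame: x ahead of the robot, y to its left, z up, the work surface at z = 0. Lengths are in mm, angles in rad, forces in N, time in s.
With the tool pointing down it reaches from about 350 to 875 mm from the base axis. Payload 4.2 kg.
Tool frame: the origin (TCP) lies midway between the tips of the shut fingers; the grasp point (between the pads) lies 19 mm behind it; z points along the fingers, y is the line along which they close (so a half turn about z gives the same grasp; the last joint's range is limited). The gripper opens to 85 mm and grips with 20 to 120 N. Pads are 22 mm wide; open, the fingers measure 114 mm over their backs; the gripper's body (76 mm by 85 mm) begins 54 mm behind the grasp point. The pads swing forward as they close: fully open they stand 13 mm farther back than shut.
Start: joints at [1.507, 0.385, 0.008, 0, -1.194, -0.259], TCP at [198.232, 592.708, 231.312] pointing down, gripper open.
Joint ranges: [-3.14, 3.14], [-1.21, 2.06], [-1.07, 1.41], [-3.16, 2.05], [-2.99, -0.16], [-3.1, 3.1]. Speed limits (rad/s): [2.79, 2.79, 3.14, 3.14, 3.14, 3.14].

## Interface

Orientations are given as a unit quaternion [x, y, z, w].
In Python, from bench import sensors, get_image, camera_params, job_done gives the robot as it stands.
- The arm moves only by the tool servo_tool, never from a script. Its argument "motion" is a list of rows, each an object with "travel": the shift along the tool's x, y, z as a fraction of full scale, a list of three; "rot": the turn, a rotation vector about the tool's x, y, z as a fraction of full scale, a list of three; "hand": the opening, from 0 (shut) to 1 (fully open). In form: [{"travel": [x, y, z], "rot": [wx, wy, wz], "hand": hand}, ...]. A call has 1 to 10 rows; each row shifts and turns the commanded pose from where the row before left it, along the tool's axes as they then stand; what a row does not reach is not made up. Full scale, the value 1, is 25 cm for a shift and 360 degrees for a turn. A row lasts 1/12 s, in which the tool goes at most 41.7 mm and 7.16 degrees, less where a joint would pass 70% of its speed; a pose out of reach is approached as far as the arm can. A call with a number of a shift or a turn outside -1 to 1 is refused whole. A call with a gripper value outside its range is refused whole. The fingers move at their own pace and stop on an object; the grip force is fixed at half the most. Time passes only in rows, so rows that do not move let the fingers close. It gives the time, the measured TCP pose, the force, the opening and the grip force at its end, in the units of the state.
- sensors.read_state(): the state, without advancing time (a new reading comes with each control period).
- get_image(name): name is "scene" or "side" or "wrist"; returns (picture, depth): 400x640x3 uint8, red, green, blue; 400x640 float32, mm along the optical axis (not along the pixel's ray), 0 where there is no reading.
- camera_params(name): a dict with "camera_matrix" (3x3 intrinsics, pixels), "R" (3x3) and "t" (3): a world point X has camera coordinates R X + t; the wrist camera has in their place "mount" (4x4, takes a point from camera to tool coordinates, whose origin is the TCP and whose axes are the flange's). Camera axes: x right, y down, z forward; pixel columns grow to the right and rows downward; lengths in mm; the calibration is good to about 2 mm. A picture is of the moment at which its call begins: read the wrist's pose just before it. camera_params takes no time and is no camera call.
- job_done(): hands the job in; it is judged then, once.
The state is a dict: "clock": time; "joints": joint angles; "joint_vel": joint speeds; "joint_efforts": joint torques, N m; "position": TCP position; "ee_rot": TCP orientation; "contact_force": force on the tool from outside, world axes, zero at the start; "wrist_torque": the same for the moment, N m; "gripper_width": finger opening in mm; "grasp_force": force on a finger pad.
Only numpy, scipy, OpenCV 4.12 (cv2) and the standard library are available. Lean on these libraries where they do the work, as an engineer would, in place of code of your own. Each camera call takes 0.05 s, during which the arm holds its last target. There are 200 camera calls.

## Task

Press down on one end of the notched white test tile so that it rocks in its wooden bed and its other end stands up, then take it by the raised end and lay it flat, same side up, centred on the round plaster chuck of the banding wheel, with the notch pointing to the wheel's small raised pointer. Set the tile down rather than dropping it, let go, and leave the other things on the bench where they stand.

Things in the scene. Friction and masses are not known exactly. Their poses are not given: they have to be found in the camera images.
- tile: Loose stiff white ceramic test tile, 110 x 52 x 6 mm, about 70 g, lying level in the bed at the start, upper face flush with the rim (45 mm above the bench), its x as the bed's x. Origin: centre of its underside; x along its length to the notched end (ends at +-55 mm), y across, z out of its upper face. The notch is a gap 16 mm wide, 12 mm deep in the middle of the +x end.
- notch (a point): The notch of the tile: a point in the middle of the gap at upper-face level, 49 mm from the tile's origin along its +x.
- bed: Tile bed fixed to the bench: open-topped light wooden frame 136 x 78 mm, 45 mm high, walls 10 mm, opening 116 x 58 mm, 39 mm deep (3 mm play round the tile: no room for fingers). Origin: centre of its underside on the bench; x along its length, z up. The tile lies in it on a rocking plate, see rocker; once one end is raised the tile can be held there by its long side edges, 52 mm apart.
- rocker (a joint): Tilt of the plate under the tile about the bed's y axis (39 mm above the bench, mid-bed): 0 level, positive with the bed's +x end down, stops at +-0.52 rad (30 degrees). Either end of tile and plate can be pushed down with about 3 N at 40 mm from the middle until it stops; the other end rises. Stiff: it stays tilted when let go. The tile, loose on it, may slip up to 3 mm to its low end.
- wheel: Banding wheel, locked, fixed to the bench: round aluminium disc of 85 mm radius, its top 30 mm above the bench; in its middle a plaster chuck, an upright cylinder of 24 mm radius with a flat top 70 mm above the bench; on the disc's rim a small raised pointer bar, 22 x 8 x 10 mm. Origin on the bench at the axis; x points from the axis to the pointer, z up.
- chuck_top (a point): Centre of the flat top of the plaster chuck, 70 mm above the bench.
- pointer (a point): The pointer of the wheel: top of the small bar, 74 mm from the axis along the wheel's +x, 40 mm above the bench.
- block: Plain loose plaster block, 40 x 44 x 75 mm high, 0.35 kg, standing close beside one long side of the bed (on its +y side), somewhere along its length, its sides parallel to the bed's. It gets in the way of a finger beside the end of the tile that it stands next to. Origin at the centre of its underside. To be left alone.
- prop: Loose round ceramic kiln prop, 22 mm across, 25 mm high, standing on the wheel's disc beside the chuck. Origin at the centre of its underside. To be left alone.
- crock: Loose white ceramic crock, 72 mm across, 105 mm high, with tool handles standing in it up to 207 mm above the bench, between the bed and the wheel. Origin at the centre of its underside. To be left alone.
- bowl: Loose terracotta bowl, 110 mm across, 55 mm high, at the back of the bench. Origin at the centre of its underside. To be left alone.
- jar: Loose white glaze jar, 70 mm across, 110 mm high, at the back of the bench. Origin at the centre of its underside. To be left alone.
- stack: Loose stack of four plain tiles without a notch, about 112 x 60 x 24 mm, at the back of the bench. Origin at the centre of its underside. To be left alone.
- rib: Loose wooden rib, 120 x 40 x 8 mm, lying at the back of the bench. Origin at the centre of its underside. To be left alone.
Not all that is in view belongs to the job. What is meant by the tile is not purple, red or turquoise, and is the larger of those in its own colour.

How it is judged:
By the outcome, as a careful person would: the job done as asked, in the order asked, and still so for the second after the job is handed in, with the robot touching nothing.
It also fails if it takes over 58 s, if anything falls off the work surface, if the arm or the gripper's body presses on something with over 40 N, if the wrist force passes 120 N, or if a joint passes its speed limit or range.

## Working session

There is one attempt and no reset: what is moved stays moved. The work goes in short steps, Python scripts to look and compute and a tool call to move; the robot and the scene stay as the last step left them, time stands still between calls to the robot, and variables do not carry over. Pictures are saved under pics/ and viewed, at most 10 in all, crops included, and the job is handed in when it is done.

Besides the shell and the picture viewer there is one more tool, called after "Call:" as name([rows], argument=value, ...), one row to a line, values as JSON. servo_tool: Moves the arm, as the interface text tells. Its arguments: {"type":"object","properties":{"motion":{"type":"array"}},"required":["motion"]}

```bash
ls; mkdir -p pics
python3 - <<'E'
from bench import sensors,get_image,camera_params
import cv2,numpy as np
for n in ["scene","side"]:
    p,d=get_image(n); cv2.imwrite(f"pics/{n}0.png",p[...,::-1]); np.save(f"{n}_d.npy",d)
    c=camera_params(n); print(n,np.array(c["camera_matrix"]).round(1).tolist(),np.array(c["R"]).round(3).tolist(),c["t"])
print(sensors.read_state()); print(camera_params("wrist"))
E
```

```text
pics
scene [[506.2, 0.0, 319.6], [0.0, 506.2, 199.4], [0.0, 0.0, 1.0]] [[-0.805, 0.592, 0.02], [0.302, 0.439, -0.847], [-0.51, -0.676, -0.532]] [ 495.12561215  -89.41060084 1495.88389554]
side [[366.5, 0.0, 321.1], [0.0, 366.5, 196.4], [0.0, 0.0, 1.0]] [[0.858, -0.514, 0.002], [-0.396, -0.662, -0.637], [0.328, 0.546, -0.771]] [-535.26345517  225.53391273  896.15755168]
{'clock': 0.1, 'joints': array([ 1.50660511e+00,  3.85464691e-01,  6.77430303e-03, -4.21121274e-04,
       -1.19398250e+00, -2.58567545e-01]), 'joint_vel': array([ 0.00016254, -0.00112107,  0.00404786,  0.0018394 ,  0.00034228,
        0.00037673]), 'joint_efforts': array([-1.87767891e-04, -3.93319380e+01,  1.88927865e+01,  4.19789717e+00,
       -2.58802262e-03,  6.24924880e-06]), 'position': array([198.08198919, 592.24175775, 230.34668139]), 'ee_rot': array([ 9.86993649e-01, -1.60756395e-01, -1.03745325e-04,  9.52844987e-04]), 'contact_force': array([ 0.09811046, -0.19588129,  0.44964381]), 'wrist_torque': array([-0.02184426, -0.04049588, -0.04073791]), 'grasp_force': 0.0, 'gripper_width': 85.42278679372806}
{'camera_matrix': array([[304.7659991 ,   0.        , 325.55350513],
       [  0.        , 304.7659991 , 199.67225332],
       [  0.        ,   0.        ,   1.        ]]), 'mount': array([[ 5.61230179e-04, -9.61428087e-01, -2.75055845e-01,
         7.02710956e+01],
       [ 9.99999023e-01,  1.87531424e-04,  1.38492477e-03,
        -2.97342637e-01],
       [-1.27992396e-03, -2.75056353e-01,  9.61427254e-01,
        -1.42574104e+02],
       [ 0.00000000e+00,  0.00000000e+00,  0.00000000e+00,
         1.00000000e+00]])}
```

View pics/scene0.png

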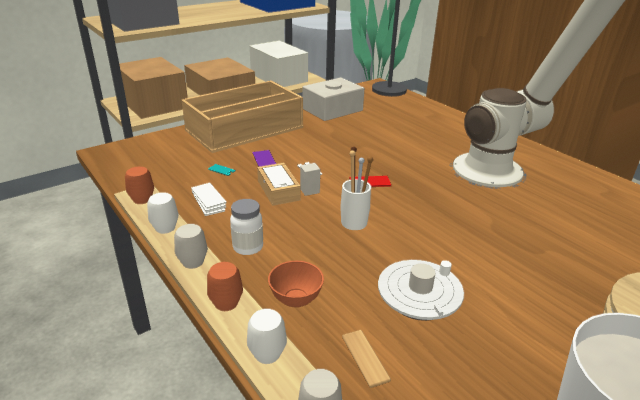

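View pics/side0.png

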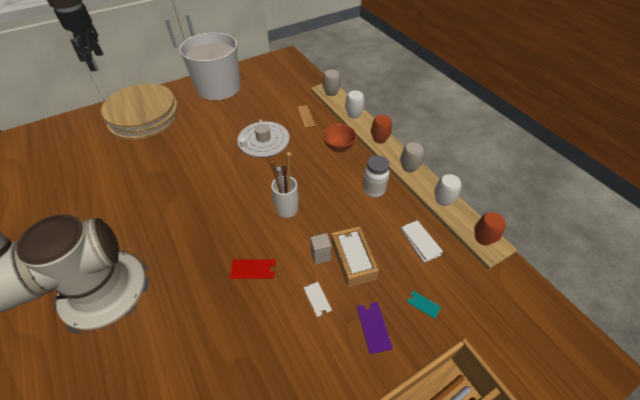

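The side view shows two white notched candidates: the tile in the wooden bed (355,253) and a small loose one on the bench (318,299). The red (253,269), purple (374,328) and turquoise (425,304) ones are ruled out by colour. The stack is at (422,240), the block at (321,249), the wheel at (263,138) and the crock at (286,197). The tile meant is the larger white one, in the bed. I'll confirm that in a crop.

```bash
cat > h.py <<'E'
import numpy as np
from bench import camera_params
def px2w(n,u,v,z):
    "pixel -> world point on plane Z=z"
    c=camera_params(n); K=np.array(c["camera_matrix"]);R=np.array(c["R"]);t=np.array(c["t"])
    r=R.T@np.linalg.solve(K,[u,v,1.]); o=-R.T@t
    return o+r*(z-o[2])/r[2]
def dep(n,u,v,d):
    c=camera_params(n); K=np.array(c["camera_matrix"]);R=np.array(c["R"]);t=np.array(c["t"])
    return R.T@(np.linalg.solve(K,np.array([u,v,1.]))*d-t)
E
python3 - <<'E'
import cv2,numpy as np
from h import *
im=cv2.imread("pics/side0.png")
a=cv2.resize(im[215:320,290:400],None,fx=5,fy=5,interpolation=cv2.INTER_CUBIC)
b=cv2.resize(im[112:165,230:300],None,fx=3.5,fy=3.5,interpolation=cv2.INTER_CUBIC)
o=np.zeros((525,800,3),np.uint8); o[:a.shape[0],:a.shape[1]]=a; o[:b.shape[0],555:555+b.shape[1]]=b
cv2.imwrite("pics/crop1.png",o)
for n,u,v,z in [("side",355,253,45),("side",321,240,75),("side",263,130,70),("side",286,182,105),("side",318,299,0)]: print(u,v,px2w(n,u,v,z).round(0))
E
```

```text
355 253 [ 569. -255.   45.]
321 240 [ 506. -195.   75.]
263 130 [562. 257.  70.]
286 182 [510.  -7. 105.]
318 299 [ 439. -294.    0.]
```

View pics/crop1.png

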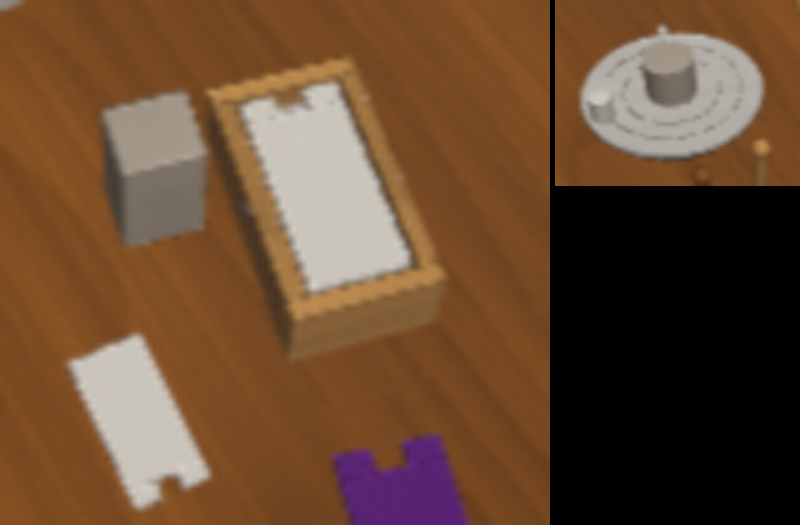

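The crop confirms it: the larger white tile is in the bed, notch at crop (288,98), with the block beside the notched half. The smaller loose one is at crop (140,420). The pointer is at crop (662,32) and the prop at crop (600,98). Next, accurate poses.

Run:
```python
from h import *
C=[px2w("side",u,v,45) for u,v in [(331.4,234),(360,227.4),(378,270),(348.4,278.6)]]
print("bed corners",np.round(C,0)[:,:2].tolist(), np.mean(C,0).round(1))
d=(C[0]+C[1]-C[2]-C[3])/2; print("x dir",d.round(1),np.degrees(np.arctan2(d[1],d[0])),np.linalg.norm(d))
B=[px2w("side",u/5+290,v/5+215,75) for u,v in [(103,112),(187,93),(207,152),(122,173)]]
print("block",np.round(B,0)[:,:2].tolist(),np.mean(B,0))
c=px2w("side",262.3,128.3,70);p=px2w("side",260.6,121.1,40);print("chuck",c,"ptr",p,(p-c),np.degrees(np.arctan2(*(p-c)[1::-1])))
print("prop",px2w("side",242.9,138,55)); print("crock",px2w("side",285,182,105))
p=px2w("scene",437.5,309,40);c=px2w("scene",422.5,269,70);print("scene chuck",c,p,np.degrees(np.arctan2(*(p-c)[1::-1])))
```

```text
bed corners [[549.0, -177.0], [624.0, -198.0], [590.0, -322.0], [517.0, -304.0]] [ 569.8 -250.4   45. ]
x dir [ 33.  125.8  -0. ] 75.28650942154177 130.0453320685682
block [[488.0, -176.0], [530.0, -188.0], [520.0, -222.0], [479.0, -211.0]] [ 504.2402805  -198.95376484   75.        ]
chuck [563.86151381 265.55105921  70.        ] ptr [587.00872959 337.03226008  40.        ] [ 23.14721578  71.48120088 -30.        ] 72.05688390153485
prop [496.86257321 271.41884587  55.        ]
crock [507.9970732   -5.75727858 105.        ]
scene chuck [560.66140706 264.91900494  70.        ] [592.5643332  339.14937139  40.        ] 66.74280431276965
```

```bash
cat >> h.py <<'E'
from scipy.spatial.transform import Rotation as Ro
from bench import sensors
def pose():
    s=sensors.read_state(); return s,np.array(s["position"]),Ro.from_quat(s["ee_rot"])
def target(yaw_x,tilt=0.):
    "tool x along world angle yaw_x (deg), z down, then turned by tilt about tool y"
    a=np.radians(yaw_x); x=np.array([np.cos(a),np.sin(a),0]); z=np.array([0,0,-1.]); y=np.cross(z,x)
    return Ro.from_matrix(np.c_[x,y,z])*Ro.from_euler("y",tilt,degrees=True)
def delta(P,R=None):
    s,p,r=pose(); d=r.inv().apply(np.array(P)-p); print("t %.2f"%s["clock"],"pos",p.round(1),"F",np.round(s["contact_force"],1),"w %.1f"%s["gripper_width"])
    print(" travel total (fraction)",(d/250).round(4)," mm",d.round(1))
    if R is not None: print(" rot total (fraction)",((r.inv()*R).as_rotvec()/(2*np.pi)).round(4))
def wpx(u,v,z,p,r):
    c=camera_params("wrist"); K=np.array(c["camera_matrix"]); M=np.array(c["mount"])
    ray=r.apply(M[:3,:3]@np.linalg.solve(K,[u,v,1.])); o=p+r.apply(M[:3,3]); return o+ray*(z-o[2])/ray[2]
E
python3 -c "
from h import *
delta([560,268,235])"
```

```text
t 0.10 pos [198.1 592.2 230.3] F [ 0.1 -0.2  0.4] w 85.4
 travel total (fraction) [ 1.7844  0.7706 -0.017 ]  mm [446.1 192.6  -4.2]
```

Call:
servo_tool([
  {"travel": [0.1275, 0.055, 0], "rot": [0, 0, 0], "hand": 0},
  {"travel": [0.1275, 0.055, 0], "rot": [0, 0, 0], "hand": 0},
  {"travel": [0.1275, 0.055, 0], "rot": [0, 0, 0], "hand": 0},
  {"travel": [0.1275, 0.055, 0], "rot": [0, 0, 0], "hand": 0},
  {"travel": [0.1275, 0.055, 0], "rot": [0, 0, 0], "hand": 0},
  {"travel": [0.1275, 0.055, 0], "rot": [0, 0, 0], "hand": 0},
  {"travel": [0.1275, 0.055, 0], "rot": [0, 0, 0], "hand": 0},
])

```text
clock: 0.68
position: [380.1, 429.2, 230.9]
ee_rot: [0.987, -0.161, -0.0, 0.0]
contact_force: [0.7, 1.4, 0.1]
gripper_width: 0.6
grasp_force: 0.0
```

Call:
servo_tool([
  {"travel": [0.1275, 0.055, 0], "rot": [0, 0, 0], "hand": 0},
  {"travel": [0.1275, 0.055, 0], "rot": [0, 0, 0], "hand": 0},
  {"travel": [0.1275, 0.055, 0], "rot": [0, 0, 0], "hand": 0},
  {"travel": [0.1275, 0.055, 0], "rot": [0, 0, 0], "hand": 0},
  {"travel": [0.1275, 0.055, 0], "rot": [0, 0, 0], "hand": 0},
  {"travel": [0.1275, 0.055, 0], "rot": [0, 0, 0], "hand": 0},
  {"travel": [0.1275, 0.055, 0], "rot": [0, 0, 0], "hand": 0},
  {"travel": [0, 0, 0], "rot": [0, 0, 0], "hand": 0},
  {"travel": [0, 0, 0], "rot": [0, 0, 0], "hand": 0},
])

```text
clock: 1.43
position: [561.1, 267.0, 230.2]
ee_rot: [0.987, -0.162, -0.001, 0.001]
contact_force: [-0.1, 0.5, -0.2]
gripper_width: 0.4
grasp_force: 0.0
```

Run:
```python
from h import *
from bench import get_image
import cv2
s,p,r=pose(); im,d=get_image("wrist"); cv2.imwrite("pics/w1.png",im[...,::-1]); np.savez("w1.npz",p=p,q=r.as_quat(),d=d)
delta([570,-250,170],target(255.3))
```

```text
t 1.48 pos [560.4 267.9 230.5] F [ 0.1  0.4 -0.5] w 0.2
 travel total (fraction) [0.6974 1.9511 0.2432]  mm [174.3 487.8  60.8]
 rot total (fraction) [0.0003 0.     0.2392]
```

View pics/w1.png

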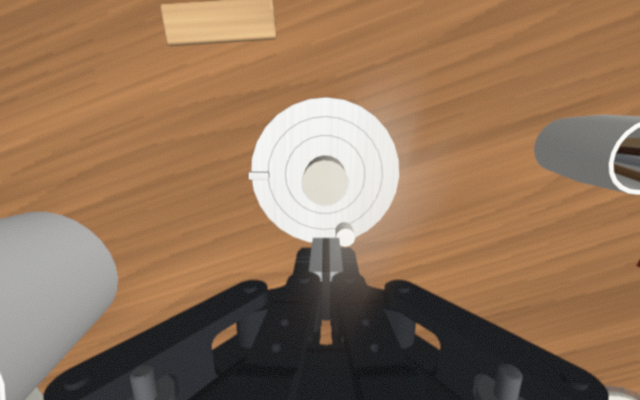

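The wrist view shows the chuck top at (325,181), the pointer bar at (259,176) and the prop at (345,234). I'll refine these numerically and go on to the bed.

Run:
```python
from h import *
import cv2
im=cv2.imread("pics/w1.png"); f=np.load("w1.npz"); p=f["p"]; r=Ro.from_quat(f["q"]); d=f["d"]
c=camera_params("wrist"); K=np.array(c["camera_matrix"]); M=np.array(c["mount"])
v,u=np.mgrid[80:260,230:420]; D=d[80:260,230:420]
P=np.stack([(u-K[0,2])/K[0,0]*D,(v-K[1,2])/K[1,1]*D,D],-1)@M[:3,:3].T+M[:3,3]
P=r.apply(P.reshape(-1,3)).reshape(P.shape)+p; Z=P[...,2]
print("Z chuck,disc",Z[181-80,325-230],Z[205-80,300-230])
def circ(m):
    (x,y),rad=cv2.minEnclosingCircle(np.argwhere(m)[:,::-1].astype(np.float32)); return x+230,y+80,rad
m=(Z>62)&(Z<80)&(v<215); n,l,st,ce=cv2.connectedComponentsWithStats(m.astype(np.uint8)); k=1+st[1:,4].argmax(); m=l==k
x,y,rad=circ(m); print("chuck px",x,y,rad,"centroid",ce[k]+[230,80]); print(wpx(x,y,70,p,r), wpx(*(ce[k]+[230,80]),70,p,r))
m=(Z>34)&(Z<46)&(u<285)&(u>240)&(v>160)&(v<195); q=np.argwhere(m).mean(0)[::-1]+[230,80]; w=wpx(*q,40,p,r); print("ptr",q,m.sum(),w)
cc=wpx(*(ce[k]+[230,80]),70,p,r); print("angle",np.degrees(np.arctan2(*(w-cc)[1::-1])),np.linalg.norm((w-cc)[:2]))
print("prop",wpx(345,236,55,p,r)); g=wpx(325.5,170,30,p,r); print("disc",g)
```

```text
Z chuck,disc 69.23452486734732 28.878332338130065
chuck px 324.74176025390625 181.62637329101562 23.47600746154785 centroid [324.72097156 181.63507109]
[563.66183011 266.59767895  70.        ] [563.66003935 266.62058848  70.        ]
ptr [258.64705882 174.75816993] 153 [588.17336032 335.6907291   40.        ]
angle 70.45998446537749 73.2911128947345
prop [493.99030763 266.16615723  55.        ]
disc [567.70593373 264.31271811  30.        ]
```

Call:
servo_tool([
  {"travel": [0.03, 0.08, -0.1], "rot": [0, 0, 0], "hand": 0},
  {"travel": [0.04, 0.12, -0.1], "rot": [0, 0, 0], "hand": 0},
  {"travel": [0.05, 0.14, -0.05], "rot": [0, 0, 0], "hand": 0},
  {"travel": [0.05, 0.14, 0], "rot": [0, 0, 0], "hand": 0},
  {"travel": [0.05, 0.14, 0], "rot": [0, 0, 0], "hand": 0},
  {"travel": [0.05, 0.14, 0], "rot": [0, 0, 0], "hand": 0},
  {"travel": [0.05, 0.14, 0], "rot": [0, 0, 0], "hand": 0},
  {"travel": [0.05, 0.14, 0], "rot": [0, 0, 0], "hand": 0},
  {"travel": [0.05, 0.14, 0], "rot": [0, 0, 0], "hand": 0},
  {"travel": [0.05, 0.14, 0], "rot": [0, 0, 0], "hand": 0},
])

```text
clock: 2.32
position: [566.5, -81.7, 294.1]
ee_rot: [0.987, -0.159, 0.0, -0.0]
contact_force: [1.2, -0.2, -0.1]
gripper_width: 0.3
grasp_force: 0.0
```

Call:
servo_tool([
  {"travel": [0.05, 0.14, 0], "rot": [0, 0, 0], "hand": 0},
  {"travel": [0.05, 0.14, 0], "rot": [0, 0, 0], "hand": 0},
  {"travel": [0.05, 0.14, 0.1], "rot": [0, 0, 0], "hand": 0},
  {"travel": [0.05, 0.14, 0.1], "rot": [0, 0, 0], "hand": 0},
  {"travel": [0.03, 0.07, 0.1], "rot": [0, 0, 0.0184], "hand": 0},
  {"travel": [0, 0, 0.1], "rot": [0, 0, 0.0184], "hand": 0},
  {"travel": [0, 0, 0.1], "rot": [0, 0, 0.0184], "hand": 0},
  {"travel": [0, 0, 0], "rot": [0, 0, 0.0184], "hand": 0},
  {"travel": [0, 0, 0], "rot": [0, 0, 0.0184], "hand": 0},
  {"travel": [0, 0, 0], "rot": [0, 0, 0.0184], "hand": 0},
])

```text
clock: 3.15
position: [571.5, -242.5, 171.5]
ee_rot: [0.873, -0.488, -0.001, 0.0]
contact_force: [0.4, 0.1, 1.1]
gripper_width: 0.3
grasp_force: 0.0
```

Call:
servo_tool([
  {"travel": [0, 0, 0], "rot": [0, 0, 0.0184], "hand": 0},
  {"travel": [0, 0, 0], "rot": [0, 0, 0.0184], "hand": 0},
  {"travel": [0, 0, 0], "rot": [0, 0, 0.0184], "hand": 0},
  {"travel": [0, 0, 0], "rot": [0, 0, 0.0184], "hand": 0},
  {"travel": [0, 0, 0], "rot": [0, 0, 0.0184], "hand": 0},
  {"travel": [0, 0, 0], "rot": [0, 0, 0.0184], "hand": 0},
  {"travel": [0, 0, 0], "rot": [0, 0, 0.0184], "hand": 0},
  {"travel": [0, 0, 0], "rot": [0, 0, 0], "hand": 0},
])

```text
clock: 3.82
position: [571.7, -242.4, 172.3]
ee_rot: [-0.612, 0.791, 0.0, 0.0]
contact_force: [0.3, 0.1, 0.1]
gripper_width: -0.0
grasp_force: 0.0
```

Run:
```python
from h import *
from bench import get_image
import cv2
s,p,r=pose(); im,d=get_image("wrist"); cv2.imwrite("pics/w2.png",im[...,::-1]); np.savez("w2.npz",p=p,q=r.as_quat(),d=d)
delta([570,-250,170],target(255.3))
```

```text
t 3.87 pos [ 571.8 -242.6  172.4] F [-0.1 -0.1 -0.1] w 0.2
 travel total (fraction) [ 0.0305 -0.0006  0.0094]  mm [ 7.6 -0.1  2.4]
 rot total (fraction) [0.    0.    0.001]
```

View pics/w2.png

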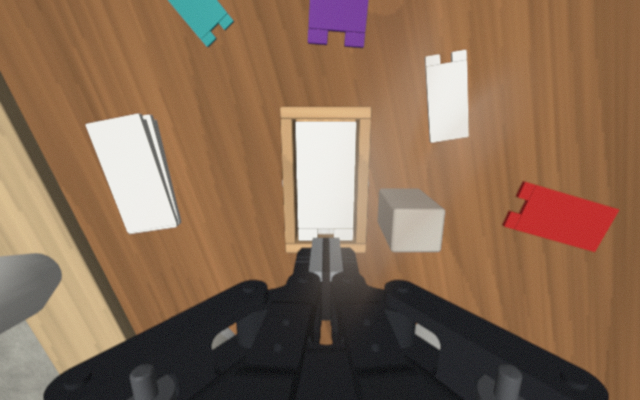

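The wrist view shows the bed at about (325,180) with the white tile in it. The notch is at the lower end (325,233), near the fingers, and the block is at (413,222) beside the notched half. I'll press the notched (+x) end and grip the plain end.

Run:
```python
from h import *
import cv2
f=np.load("w2.npz"); p=f["p"]; r=Ro.from_quat(f["q"]); d=f["d"]
c=camera_params("wrist"); K=np.array(c["camera_matrix"]); M=np.array(c["mount"])
v,u=np.mgrid[0:400,0:640]
P=np.stack([(u-K[0,2])/K[0,0]*d,(v-K[1,2])/K[1,1]*d,d],-1)@M[:3,:3].T+M[:3,3]
P=r.apply(P.reshape(-1,3)).reshape(P.shape)+p; Z=P[...,2]
m=(abs(Z-44)<5)&(u>270)&(u<380)&(v>95)&(v<262)&((v<232)|(abs(u-326)>30))
W=np.array([wpx(a,b,45,p,r)[:2] for b,a in np.argwhere(m)]).astype(np.float32)
print("bed",cv2.minAreaRect(W),np.median(Z[m]))
im=cv2.imread("pics/w2.png"); t=m&(im.min(2)>185)
W=np.array([wpx(a,b,45,p,r)[:2] for b,a in np.argwhere(t)]).astype(np.float32); print("tile",cv2.minAreaRect(W))
m=(abs(Z-75)<5)&(u>370)&(u<450)&(v>180)&(v<260)
W=np.array([wpx(a,b,75,p,r)[:2] for b,a in np.argwhere(m)]).astype(np.float32); print("block",cv2.minAreaRect(W))
```

```text
Traceback (most recent call last):
  File "h.py", line 24, in wpx
    c=camera_params("wrist"); K=np.array(c["camera_matrix"]); M=np.array(c["mount"])
ValueError: time passes only in moves, steps and waits
```

```bash
python3 - <<'E'
s=open("h.py").read()
s=s.replace("from bench import camera_params\n","import functools\nfrom bench import camera_params as _cp\ncamera_params=functools.lru_cache(_cp)\n",1)
open("h.py","w").write(s)
E
cat > m.py <<'E'
from h import *
import cv2
f=np.load("w2.npz"); p=f["p"]; r=Ro.from_quat(f["q"]); d=f["d"]
c=camera_params("wrist"); K=np.array(c["camera_matrix"]); M=np.array(c["mount"])
v,u=np.mgrid[0:400,0:640]
P=np.stack([(u-K[0,2])/K[0,0]*d,(v-K[1,2])/K[1,1]*d,d],-1)@M[:3,:3].T+M[:3,3]
P=r.apply(P.reshape(-1,3)).reshape(P.shape)+p; Z=P[...,2]
def rect(m,z): return cv2.minAreaRect(np.array([wpx(a,b,z,p,r)[:2] for b,a in np.argwhere(m)]).astype(np.float32))
m=(abs(Z-44)<5)&(u>270)&(u<380)&(v>95)&(v<262)&((v<232)|(abs(u-326)>30))
print("bed",rect(m,45),np.median(Z[m]))
im=cv2.imread("pics/w2.png"); print("tile",rect(m&(im.min(2)>185),45))
print("block",rect((abs(Z-75)<5)&(u>370)&(u<450)&(v>180)&(v<260),75))
E
python3 m.py
```

```text
bed ((570.5603637695312, -249.4700927734375), (134.49661254882812, 77.54265594482422), 75.32315826416016) 44.79832184491138
tile ((569.4364013671875, -254.06387329101562), (100.37371826171875, 51.332515716552734), 75.28416442871094)
block ((504.3824768066406, -199.19290161132812), (39.6121711730957, 43.9681282043457), 75.43516540527344)
```

```bash
python3 -c "
from h import *
delta([580.1,-212.7,58],target(255.3))"
```

```text
t 3.87 pos [ 571.8 -242.6  172.4] F [-0.1 -0.1 -0.1] w 0.2
 travel total (fraction) [-0.1239 -0.0028  0.4574]  mm [-31.   -0.7 114.4]
 rot total (fraction) [0.    0.    0.001]
```

Call:
servo_tool([
  {"travel": [-0.062, -0.001, 0.06], "rot": [0, 0, 0.001], "hand": 0},
  {"travel": [-0.062, -0.002, 0.1], "rot": [0, 0, 0], "hand": 0},
  {"travel": [0, 0, 0.1], "rot": [0, 0, 0], "hand": 0},
  {"travel": [0, 0, 0.1], "rot": [0, 0, 0], "hand": 0},
  {"travel": [0, 0, 0.06], "rot": [0, 0, 0], "hand": 0},
  {"travel": [0, 0, 0.037], "rot": [0, 0, 0], "hand": 0},
  {"travel": [0, 0, 0], "rot": [0, 0, 0], "hand": 0},
])

```text
clock: 4.45
position: [578.9, -213.4, 55.8]
ee_rot: [-0.61, 0.792, 0.002, -0.002]
contact_force: [-0.4, -0.4, 0.1]
gripper_width: -0.1
grasp_force: 0.0
```

Call:
servo_tool([
  {"travel": [0, 0, 0.016], "rot": [0, 0, 0], "hand": 0},
  {"travel": [0, 0, 0.016], "rot": [0, 0, 0], "hand": 0},
  {"travel": [0, 0, 0.012], "rot": [0, 0, 0], "hand": 0},
  {"travel": [0, 0, 0.012], "rot": [0, 0, 0], "hand": 0},
  {"travel": [0, 0, 0.012], "rot": [0, 0, 0], "hand": 0},
  {"travel": [0, 0, 0.012], "rot": [0, 0, 0], "hand": 0},
  {"travel": [0, 0, 0.012], "rot": [0, 0, 0], "hand": 0},
])

```text
clock: 5.03
position: [581.0, -213.9, 36.2]
ee_rot: [-0.609, 0.793, -0.001, 0.001]
contact_force: [-1.6, 1.4, 5.3]
gripper_width: -0.2
grasp_force: 2.6
```

Contact at 5 N, and it's rocking. I'll continue in small steps.

Call:
servo_tool([
  {"travel": [0, 0, 0.012], "rot": [0, 0, 0], "hand": 0},
  {"travel": [0, 0, 0.008], "rot": [0, 0, 0], "hand": 0},
  {"travel": [0, 0, 0.004], "rot": [0, 0, 0], "hand": 0},
])

```text
clock: 5.28
position: [580.8, -214.7, 29.7]
ee_rot: [-0.609, 0.793, -0.001, 0.0]
contact_force: [-1.9, -0.2, 9.4]
gripper_width: -0.0
grasp_force: 4.0
```

Call:
servo_tool([
  {"travel": [0, 0, 0.006], "rot": [0, 0, 0], "hand": 0},
  {"travel": [0, 0, 0.004], "rot": [0, 0, 0], "hand": 0},
])

```text
clock: 5.45
position: [580.9, -214.9, 29.3]
ee_rot: [-0.609, 0.793, -0.001, 0.0]
contact_force: [-5.5, 2.6, 20.1]
gripper_width: 0.4
grasp_force: 8.9
```

Call:
servo_tool([
  {"travel": [0, 0, -0.02], "rot": [0, 0, 0], "hand": 0},
  {"travel": [0, 0, -0.06], "rot": [0, 0, 0], "hand": 0},
  {"travel": [0, 0, -0.1], "rot": [0, 0, 0], "hand": 0},
  {"travel": [0, 0, -0.12], "rot": [0, 0, 0], "hand": 0},
  {"travel": [0.06, 0, -0.12], "rot": [0, 0.0167, 0], "hand": 0.8},
  {"travel": [0.06, 0, 0], "rot": [0, 0.0167, 0], "hand": 0.8},
  {"travel": [0.06, 0, 0], "rot": [0, 0.0167, 0], "hand": 0.8},
  {"travel": [0, 0, 0], "rot": [0, 0.0167, 0], "hand": 0.8},
  {"travel": [0, 0, 0], "rot": [0, 0.0166, 0], "hand": 0.8},
  {"travel": [0, 0, 0], "rot": [0, 0, 0], "hand": 0.8},
])

```text
clock: 6.28
position: [567.6, -255.9, 133.6]
ee_rot: [-0.59, 0.764, -0.157, -0.209]
contact_force: [-0.3, -0.3, -1.2]
gripper_width: 68.1
grasp_force: 0.0
```

Run:
```python
from h import *
from bench import get_image
import cv2
s,p,r=pose(); im,d=get_image("wrist"); cv2.imwrite("pics/w3.png",im[...,::-1]); np.savez("w3.npz",p=p,q=r.as_quat(),d=d)
b=np.array([.2538,.9673,0]); o=np.array([570.5,-249.5,0])
delta(o-10*b+[0,0,103.6],target(255.3,30))
```

```text
t 6.33 pos [ 567.6 -256.3  134. ] F [-0.2 -0.5 -1.8] w 68.3
 travel total (fraction) [-0.0516 -0.005   0.1108]  mm [-12.9  -1.3  27.7]
 rot total (fraction) [ 0.0009 -0.0002  0.0001]
```

View pics/w3.png

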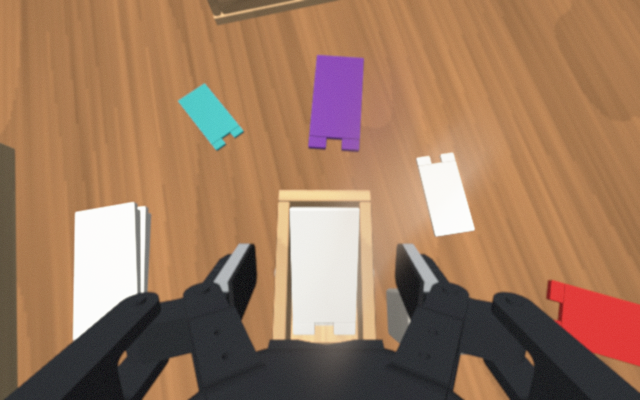

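The tile is tilted, with its plain end up (far edge at row ~207, columns 290–359) between the open fingers. I'll measure its plane and end from depth.

Run:
```python
from h import *
import cv2
f=np.load("w3.npz"); p=f["p"]; r=Ro.from_quat(f["q"]); d=f["d"]
c=camera_params("wrist"); K=np.array(c["camera_matrix"]); M=np.array(c["mount"])
v,u=np.mgrid[0:400,0:640]
P=np.stack([(u-K[0,2])/K[0,0]*d,(v-K[1,2])/K[1,1]*d,d],-1)@M[:3,:3].T+M[:3,3]
P=r.apply(P.reshape(-1,3)).reshape(P.shape)+p
a=np.radians(75.3); b=np.array([[np.cos(a),np.sin(a),0],[-np.sin(a),np.cos(a),0],[0,0,1]])
B=(P-[570.5,-249.5,0])@b.T
im=cv2.imread("pics/w3.png")
m=(im.min(2)>175)&(u>284)&(u<366)&(v>198)&(v<335); q=B[m]
A=np.c_[q[:,0],q[:,1],np.ones(len(q))]; s=np.linalg.lstsq(A,q[:,2],rcond=None)[0]; print("plane",s,"tilt",np.degrees(np.arctan(s[0])),"rms",(A@s-q[:,2]).std())
for row in range(203,212): print(row,B[row,325].round(1),im[row,325],end=" ")
print(); 
row=230; k=np.where(m[row])[0]; print("y range row230",B[row,k[0]].round(1),B[row,k[-1]].round(1))
# finger tips: nearest points in tool frame
t=r.inv().apply((P-p).reshape(-1,3)).reshape(P.shape); g=(abs(t[...,2])<45)&(v<330)&(abs(t[...,1])<60)&(abs(t[...,0])<15)
print("finger pts tool z max",np.percentile(t[g][:,2],[50,95,99]))
```

```text
plane [-5.74021789e-01 -4.74875416e-03  4.68153981e+01] tilt -29.856762956147588 rms 15.068494035287298
203 [-57.8   0.8  35.8] [ 81 103 126] 204 [-57.8   0.8  31.8] [ 80 102 124] 205 [-57.9   0.8  27.7] [ 87 109 131] 206 [-57.7   0.8  24.7] [116 136 151] 207 [-46.7   0.6  68.2] [184 197 207] 208 [-45.4   0.6  70.5] [234 238 240] 209 [-44.3   0.6  72.2] [247 249 250] 210 [-43.8   0.6  70.7] [241 245 246] 211 [-43.1   0.6  70.7] [234 239 240] 
y range row230 [-29.8 -25.6  64.5] [-30.   25.6  63.3]
finger pts tool z max [-30.32561819 -12.2648304   -8.4414561 ]
```

Run:
```python
from h import *
b=np.array([.2538,.9673,0]); o=np.array([570.5,-249.5,0])
delta(o-42.2*b+[0,0,51.8],target(255.3,30))
```

```text
t 6.33 pos [ 567.6 -256.3  134. ] F [-0.2 -0.5 -1.8] w 68.3
 travel total (fraction) [-0.0439 -0.0063  0.3546]  mm [-11.   -1.6  88.7]
 rot total (fraction) [ 0.0009 -0.0002  0.0001]
```

Call:
servo_tool([
  {"travel": [-0.022, -0.003, 0.05], "rot": [0.0009, 0, 0], "hand": 0.8},
  {"travel": [-0.022, -0.003, 0.07], "rot": [0, 0, 0], "hand": 0.8},
  {"travel": [0, 0, 0.07], "rot": [0, 0, 0], "hand": 0.8},
  {"travel": [0, 0, 0.06], "rot": [0, 0, 0], "hand": 0.8},
  {"travel": [0, 0, 0.04], "rot": [0, 0, 0], "hand": 0.8},
  {"travel": [0, 0, 0.03], "rot": [0, 0, 0], "hand": 0.8},
  {"travel": [0, 0, 0.02], "rot": [0, 0, 0], "hand": 0.8},
  {"travel": [0, 0, 0.014], "rot": [0, 0, 0], "hand": 0.8},
  {"travel": [0, 0, 0], "rot": [0, 0, 0], "hand": 0.8},
  {"travel": [0, 0, 0], "rot": [0, 0, 0], "hand": 0.8},
])

```text
clock: 7.17
position: [562.0, -291.5, 54.6]
ee_rot: [-0.589, 0.766, -0.16, -0.203]
contact_force: [-0.3, -0.4, 0.8]
gripper_width: 68.3
grasp_force: 0.0
```

Run:
```python
from h import *
b=np.array([.2538,.9673,0]); o=np.array([570.5,-249.5,0])
delta(o-42.2*b+[0,0,51.8],target(255.3,30))
```

```text
t 7.17 pos [ 562.  -291.5   54.6] F [-0.3 -0.4  0.8] w 68.3
 travel total (fraction) [-0.0074  0.0096  0.0085]  mm [-1.9  2.4  2.1]
 rot total (fraction) [-0.0007 -0.     -0.0007]
```

Call:
servo_tool([
  {"travel": [-0.006, 0.0096, 0.0085], "rot": [-0.0006, 0, -0.0006], "hand": 0.8},
  {"travel": [0, 0, 0], "rot": [0, 0, 0], "hand": 0.72},
  {"travel": [0, 0, 0], "rot": [0, 0, 0], "hand": 0.66},
  {"travel": [0, 0, 0], "rot": [0, 0, 0], "hand": 0.6},
  {"travel": [0, 0, 0], "rot": [0, 0, 0], "hand": 0.5},
  {"travel": [0, 0, 0], "rot": [0, 0, 0], "hand": 0.3},
  {"travel": [0, 0, 0], "rot": [0, 0, 0], "hand": 0.3},
  {"travel": [0, 0, 0], "rot": [0, 0, 0], "hand": 0.3},
])

```text
clock: 7.83
position: [559.6, -290.4, 51.9]
ee_rot: [-0.59, 0.765, -0.158, -0.205]
contact_force: [-1.0, 2.9, 3.1]
gripper_width: 50.1
grasp_force: 61.8
```

Call:
servo_tool([
  {"travel": [0.006, 0, -0.0104], "rot": [0, 0, 0], "hand": 0.3},
  {"travel": [0.012, 0, -0.0208], "rot": [0, 0, 0], "hand": 0.3},
  {"travel": [0.025, 0, -0.0433], "rot": [0, 0, 0], "hand": 0.3},
  {"travel": [0.04, 0, -0.0693], "rot": [0, 0, 0], "hand": 0.3},
  {"travel": [0.05, 0, -0.0866], "rot": [0, 0, 0], "hand": 0.3},
  {"travel": [0.05, 0, -0.0866], "rot": [0, 0, 0], "hand": 0.3},
  {"travel": [0.05, 0, -0.0866], "rot": [0, 0, 0], "hand": 0.3},
  {"travel": [0, 0, 0], "rot": [0, 0, 0], "hand": 0.3},
])

```text
clock: 8.5
position: [562.3, -290.8, 173.7]
ee_rot: [-0.589, 0.766, -0.162, -0.202]
contact_force: [1.3, -0.4, 0.4]
gripper_width: 50.1
grasp_force: 62.3
```

Run:
```python
from h import *
from bench import get_image
import cv2
s,p,r=pose(); im,d=get_image("wrist"); cv2.imwrite("pics/w4.png",im[...,::-1]); np.savez("w4.npz",p=p,q=r.as_quat(),d=d)
delta([550,0,300],target(250.5))
```

```text
t 8.55 pos [ 561.  -290.6  171.2] F [-0.  -0.  -0.4] w 50.2
 travel total (fraction) [-0.7065  0.3349 -1.0038]  mm [-176.6   83.7 -250.9]
 rot total (fraction) [-0.0044 -0.0831  0.0127]
```

View pics/w4.png

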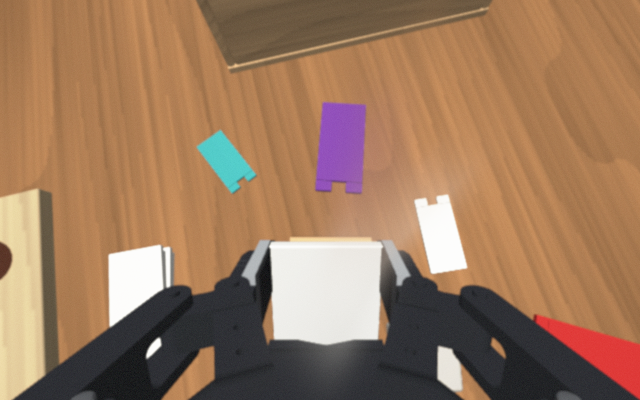

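The tile is held cleanly by its plain end (end edge rows 241–248, columns 270–382). I'll measure its pose in the hand.

```bash
cat > hand.py <<'E'
from h import *
import cv2,sys
f=np.load(sys.argv[1]+".npz"); p=f["p"]; r=Ro.from_quat(f["q"]); d=f["d"]
c=camera_params("wrist"); K=np.array(c["camera_matrix"]); M=np.array(c["mount"])
v,u=np.mgrid[0:400,0:640]
T=np.stack([(u-K[0,2])/K[0,0]*d,(v-K[1,2])/K[1,1]*d,d],-1)@M[:3,:3].T+M[:3,3]
im=cv2.imread("pics/"+sys.argv[1]+".png")
q=T[256:330,285:365].reshape(-1,3)
A=np.c_[q[:,:2],np.ones(len(q))]; s=np.linalg.lstsq(A,q[:,2],rcond=None)[0]; print("top plane z=ax+by+c",s.round(4),"deg",np.degrees(np.arctan(s[:2])).round(2),"rms",(A@s-q[:,2]).std())
def onplane(u,v):
    o=M[:3,3]; y=M[:3,:3]@np.linalg.solve(K,[u,v,1.]); k=(s[2]+s[0]*o[0]+s[1]*o[1]-o[2])/(y[2]-s[0]*y[0]-s[1]*y[1]); return o+k*y
for uu in (285,325,365):
    print(uu,[(rr,int(im[rr,uu].mean()),T[rr,uu].round(1).tolist()) for rr in range(238,252,2)])
print("end at row 247:",onplane(285,247).round(1),onplane(365,247).round(1))
E
python3 hand.py w4
```

```text
top plane z=ax+by+c [-2.07900e-01 -1.10000e-03 -1.86711e+01] deg [-11.75  -0.06] rms 6.522449646643183
285 [(238, 127, [-61.0, -44.5, 163.8]), (240, 140, [-63.8, -44.7, 164.9]), (242, 225, [11.8, -19.4, -11.7]), (244, 242, [11.7, -19.1, -13.9]), (246, 251, [11.5, -18.9, -15.6]), (248, 243, [10.5, -18.9, -15.5]), (250, 238, [9.4, -19.0, -15.4])]
325 [(238, 198, [-44.3, -1.0, 124.8]), (240, 210, [-45.5, -1.0, 122.6]), (242, 229, [11.8, -0.7, -11.8]), (244, 239, [11.7, -0.7, -13.9]), (246, 249, [11.8, -0.7, -16.1]), (248, 239, [10.5, -0.7, -15.5]), (250, 234, [9.8, -0.7, -16.1])]
365 [(238, 200, [-43.9, 36.7, 123.7]), (240, 211, [-45.0, 36.5, 121.7]), (242, 228, [12.1, 17.8, -12.4]), (244, 233, [11.9, 17.6, -14.2]), (246, 244, [11.4, 17.4, -15.3]), (248, 234, [10.3, 17.5, -15.0]), (250, 231, [9.5, 17.5, -15.6])]
end at row 247: [ 13.7 -18.  -21.5] [ 13.8  16.6 -21.6]
```

```bash
sed -i 's/^q=T.*/q=T[252:320,290:360].reshape(-1,3); q=q[abs(q[:,2]+15.5)<4]/' hand.py
cat >> hand.py <<'E'
row=im[270].mean(1); e=onplane(271,270),onplane(381,270); print("y edges",e[0].round(1),e[1].round(1))
delta([550,-100,290],target(250.5))
E
python3 hand.py w4 | grep -v '^[0-9]'
```

```text
top plane z=ax+by+c [-3.10000e-03  2.00000e-04 -1.57275e+01] deg [-0.17  0.01] rms 0.5539736782519823
end at row 247: [ 11.1 -18.9 -15.8] [ 11.1  17.4 -15.8]
y edges [ -0.5 -25.8 -15.7] [ -0.5  25.2 -15.7]
t 8.55 pos [ 561.  -290.6  171.2] F [-0.  -0.  -0.4] w 50.2
 travel total (fraction) [-0.3916  0.2335 -0.7755]  mm [ -97.9   58.4 -193.9]
 rot total (fraction) [-0.0044 -0.0831  0.0127]
```

Call:
servo_tool([
  {"travel": [0.04, 0, -0.07], "rot": [-0.0009, -0.0139, 0.0021], "hand": 0.3},
  {"travel": [0.03, 0, -0.1], "rot": [-0.0009, -0.0139, 0.0021], "hand": 0.3},
  {"travel": [0.02, 0, -0.1], "rot": [-0.0008, -0.0139, 0.0021], "hand": 0.3},
  {"travel": [0, 0, -0.1], "rot": [-0.0006, -0.0138, 0.0021], "hand": 0.3},
  {"travel": [0, 0, -0.1], "rot": [-0.0006, -0.0138, 0.0021], "hand": 0.3},
  {"travel": [0, 0, 0], "rot": [-0.0006, -0.0138, 0.0022], "hand": 0.3},
  {"travel": [0, 0, 0], "rot": [0, 0, 0], "hand": 0.3},
])

```text
clock: 9.13
position: [565.2, -274.8, 290.2]
ee_rot: [-0.575, 0.818, 0.001, 0.0]
contact_force: [0.5, -0.8, 0.0]
gripper_width: 50.2
grasp_force: 62.5
```

```bash
cat > place.py <<'E'
from h import *
import sys
a=np.radians(250.46); x=np.array([np.cos(a),np.sin(a),0]); C=np.array([563.7,266.4,0])
delta(C+43.5*x+[0,0,float(sys.argv[1])],target(250.46))
E
python3 place.py 290
```

```text
t 9.13 pos [ 565.2 -274.8  290.2] F [ 0.5 -0.8  0. ] w 50.2
 travel total (fraction) [-1.861   0.7374  0.0058]  mm [-465.3  184.4    1.5]
 rot total (fraction) [ 0.0002  0.0003 -0.0007]
```

Call:
servo_tool([
  {"travel": [-0.06, 0.024, 0], "rot": [0, 0, 0], "hand": 0.3},
  {"travel": [-0.12, 0.048, 0], "rot": [0, 0, 0], "hand": 0.3},
  {"travel": [-0.12, 0.048, 0], "rot": [0, 0, 0], "hand": 0.3},
  {"travel": [-0.12, 0.048, 0], "rot": [0, 0, 0], "hand": 0.3},
  {"travel": [-0.12, 0.048, 0], "rot": [0, 0, 0], "hand": 0.3},
  {"travel": [-0.12, 0.048, 0], "rot": [0, 0, 0], "hand": 0.3},
  {"travel": [-0.12, 0.048, 0], "rot": [0, 0, 0], "hand": 0.3},
  {"travel": [-0.12, 0.048, 0], "rot": [0, 0, 0], "hand": 0.3},
  {"travel": [-0.12, 0.048, 0], "rot": [0, 0, 0], "hand": 0.3},
  {"travel": [-0.12, 0.048, 0], "rot": [0, 0, 0], "hand": 0.3},
])

```text
clock: 9.97
position: [551.1, 35.2, 286.0]
ee_rot: [-0.577, 0.817, 0.002, -0.005]
contact_force: [0.7, -0.1, -0.2]
gripper_width: 50.0
grasp_force: 62.5
```

Call:
servo_tool([
  {"travel": [-0.12, 0.048, 0], "rot": [0, 0, 0], "hand": 0.3},
  {"travel": [-0.12, 0.048, 0], "rot": [0, 0, 0], "hand": 0.3},
  {"travel": [-0.12, 0.048, 0], "rot": [0, 0, 0], "hand": 0.3},
  {"travel": [-0.12, 0.048, 0], "rot": [0, 0, 0], "hand": 0.3},
  {"travel": [-0.12, 0.048, 0], "rot": [0, 0, 0], "hand": 0.3},
  {"travel": [-0.12, 0.041, 0], "rot": [0, 0, 0], "hand": 0.3},
  {"travel": [0, 0, 0.1], "rot": [0, 0, 0], "hand": 0.3},
  {"travel": [0, 0, 0.12], "rot": [0, 0, 0], "hand": 0.3},
  {"travel": [0, 0, 0.1], "rot": [0, 0, 0], "hand": 0.3},
  {"travel": [0, 0, 0], "rot": [0, 0, 0], "hand": 0.3},
])

```text
clock: 10.8
position: [541.6, 225.1, 200.1]
ee_rot: [-0.577, 0.817, 0.002, -0.011]
contact_force: [-0.8, -0.5, -2.1]
gripper_width: 50.3
grasp_force: 62.6
```

Call:
servo_tool([
  {"travel": [0, 0, 0.1], "rot": [0, 0, 0], "hand": 0.3},
  {"travel": [0, 0, 0.1], "rot": [0, 0, 0], "hand": 0.3},
  {"travel": [0, 0, 0.08], "rot": [0, 0, 0], "hand": 0.3},
  {"travel": [0, 0, 0.04], "rot": [0, 0, 0], "hand": 0.3},
  {"travel": [0, 0, 0], "rot": [0, 0, 0], "hand": 0.3},
  {"travel": [0, 0, 0], "rot": [0, 0, 0], "hand": 0.3},
])

```text
clock: 11.3
position: [546.0, 227.1, 128.7]
ee_rot: [-0.577, 0.817, 0.001, -0.003]
contact_force: [0.7, -0.5, -0.7]
gripper_width: 50.2
grasp_force: 62.6
```

```bash
python3 place.py 61
```

```text
t 11.30 pos [546.  227.1 128.7] F [ 0.7 -0.5 -0.7] w 50.2
 travel total (fraction) [ 0.0016 -0.0155  0.2708]  mm [ 0.4 -3.9 67.7]
 rot total (fraction) [ 0.0009 -0.0004  0.0001]
```

Call:
servo_tool([
  {"travel": [0.001, -0.008, 0.05], "rot": [0.0009, -0.0004, 0], "hand": 0.3},
  {"travel": [0, -0.007, 0.08], "rot": [0, 0, 0], "hand": 0.3},
  {"travel": [0, 0, 0.06], "rot": [0, 0, 0], "hand": 0.3},
  {"travel": [0, 0, 0.03], "rot": [0, 0, 0], "hand": 0.3},
  {"travel": [0, 0, 0], "rot": [0, 0, 0], "hand": 0.3},
  {"travel": [0, 0, 0], "rot": [0, 0, 0], "hand": 0.3},
  {"travel": [0, 0, 0], "rot": [0, 0, 0], "hand": 0.3},
])

```text
clock: 11.88
position: [550.0, 226.3, 74.9]
ee_rot: [-0.577, 0.817, 0.0, 0.002]
contact_force: [1.0, 0.6, -0.5]
gripper_width: 50.2
grasp_force: 62.6
```

```bash
python3 place.py 61
python3 - <<'E'
from bench import get_image
import cv2
a,_=get_image("side"); b,_=get_image("scene")
z=lambda i,r,c:cv2.resize(i[r:r+80,c:c+100,::-1],None,fx=4,fy=4,interpolation=cv2.INTER_CUBIC)
cv2.imwrite("pics/pl1.png",cv2.hconcat([z(a,90,215),z(b,230,370)]))
E
```

```text
t 11.88 pos [550.  226.3  74.9] F [ 1.   0.6 -0.5] w 50.2
 travel total (fraction) [0.0048 0.0022 0.0555]  mm [ 1.2  0.5 13.9]
 rot total (fraction) [-0.0003  0.0005  0.0001]
```

View pics/pl1.png

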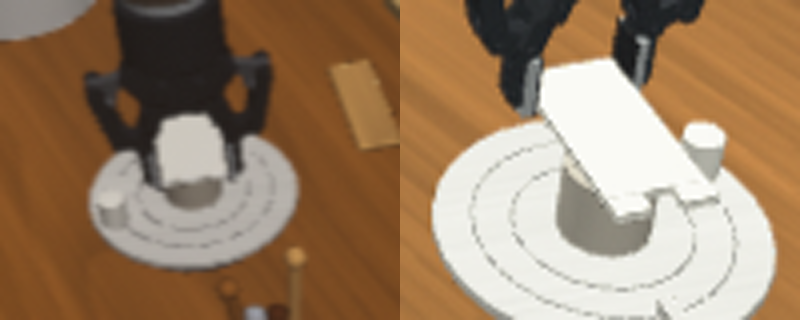

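Side view: the gripper with the tile is over the chuck and clear of the prop (crop 112,208). Scene view: the tile is above the chuck, and the notch at crop (655,190) faces the pointer at (663,312). I'll cross-check with the scene calibration, then lower.

Run:
```python
from h import *
c=[px2w("scene",(u-400)/4+370,v/4+230,90.5) for u,v in [(618,215),(716,192),(610,60),(540,82)]]
d=c[0]+c[1]-c[2]-c[3]; print(np.mean(c,0),np.degrees(np.arctan2(d[1],d[0])),np.linalg.norm(d)/2)
p=px2w("scene",(663-400)/4+370,307/4+230,40); print(p)
```

```text
[565.22895742 271.90110917  90.5       ] 68.88604736145902 102.59952443037159
[590.81617411 333.17746208  40.        ]
```

Call:
servo_tool([
  {"travel": [0.004, 0.001, 0.016], "rot": [0, 0, 0], "hand": 0.3},
  {"travel": [0, 0, 0.012], "rot": [0, 0, 0], "hand": 0.3},
  {"travel": [0, 0, 0.01], "rot": [0, 0, 0], "hand": 0.3},
  {"travel": [0, 0, 0], "rot": [0, 0, 0], "hand": 0.3},
  {"travel": [0, 0, 0], "rot": [0, 0, 0], "hand": 0.3},
])

```text
clock: 12.4
position: [548.3, 224.7, 63.4]
ee_rot: [-0.577, 0.817, 0.0, -0.0]
contact_force: [-0.5, -0.1, -0.9]
gripper_width: 50.4
grasp_force: 62.6
```

```bash
python3 place.py 61
```

```text
t 12.40 pos [548.3 224.7  63.4] F [-0.5 -0.1 -0.9] w 50.4
 travel total (fraction) [-0.0039 -0.0023  0.0094]  mm [-1.  -0.6  2.4]
 rot total (fraction) [ 0.0001 -0.      0.    ]
```

Call:
servo_tool([
  {"travel": [-0.004, -0.002, 0.004], "rot": [0, 0, 0], "hand": 0.3},
  {"travel": [0, 0, 0.003], "rot": [0, 0, 0], "hand": 0.3},
  {"travel": [0, 0, 0], "rot": [0, 0, 0], "hand": 0.3},
  {"travel": [0, 0, 0], "rot": [0, 0, 0], "hand": 0.3},
])

```text
clock: 12.73
position: [549.2, 225.6, 61.9]
ee_rot: [-0.577, 0.817, 0.0, 0.0]
contact_force: [0.8, -0.0, -1.2]
gripper_width: 50.3
grasp_force: 62.6
```

Call:
servo_tool([
  {"travel": [0, 0, 0.003], "rot": [0, 0, 0], "hand": 0.3},
  {"travel": [0, 0, 0], "rot": [0, 0, 0], "hand": 0.3},
  {"travel": [0, 0, 0], "rot": [0, 0, 0], "hand": 0.3},
])

```text
clock: 12.98
position: [549.1, 225.5, 61.1]
ee_rot: [-0.577, 0.817, 0.0, 0.0]
contact_force: [-0.1, -0.8, 0.3]
gripper_width: 50.3
grasp_force: 62.6
```

Call:
servo_tool([
  {"travel": [0, 0, 0.003], "rot": [0, 0, 0], "hand": 0.3},
  {"travel": [0, 0, 0], "rot": [0, 0, 0], "hand": 0.3},
  {"travel": [0, 0, 0], "rot": [0, 0, 0], "hand": 0.3},
])

```text
clock: 13.23
position: [549.2, 225.6, 60.4]
ee_rot: [-0.577, 0.817, 0.0, 0.0]
contact_force: [0.6, 1.0, -0.6]
gripper_width: 50.3
grasp_force: 62.6
```

Call:
servo_tool([
  {"travel": [0, 0, 0.003], "rot": [0, 0, 0], "hand": 0.3},
  {"travel": [0, 0, 0], "rot": [0, 0, 0], "hand": 0.3},
  {"travel": [0, 0, 0], "rot": [0, 0, 0], "hand": 0.3},
])

```text
clock: 13.48
position: [549.2, 225.6, 60.1]
ee_rot: [-0.577, 0.817, 0.0, 0.0]
contact_force: [-1.5, -0.9, 2.7]
gripper_width: 50.0
grasp_force: 62.9
```

Contact is made at 60.1, where I predicted it. Releasing gently to a partial opening, then straight up.

Call:
servo_tool([
  {"travel": [0, 0, 0.001], "rot": [0, 0, 0], "hand": 0.3},
  {"travel": [0, 0, 0], "rot": [0, 0, 0], "hand": 0.62},
  {"travel": [0, 0, 0], "rot": [0, 0, 0], "hand": 0.65},
  {"travel": [0, 0, 0], "rot": [0, 0, 0], "hand": 0.7},
  {"travel": [0, 0, 0], "rot": [0, 0, 0], "hand": 0.72},
  {"travel": [0, 0, 0], "rot": [0, 0, 0], "hand": 0.72},
])

```text
clock: 13.98
position: [549.2, 225.6, 59.3]
ee_rot: [-0.577, 0.817, 0.0, 0.0]
contact_force: [0.1, -0.2, -1.2]
gripper_width: 61.7
grasp_force: 0.0
```

Call:
servo_tool([
  {"travel": [0, 0, -0.02], "rot": [0, 0, 0], "hand": 0.72},
  {"travel": [0, 0, -0.04], "rot": [0, 0, 0], "hand": 0.72},
  {"travel": [0, 0, -0.06], "rot": [0, 0, 0], "hand": 0.72},
  {"travel": [0, 0, -0.1], "rot": [0, 0, 0], "hand": 0.72},
  {"travel": [0, 0, -0.12], "rot": [0, 0, 0], "hand": 0.72},
  {"travel": [0, 0, -0.12], "rot": [0, 0, 0], "hand": 0.72},
  {"travel": [0, 0, -0.12], "rot": [0, 0, 0], "hand": 0.72},
  {"travel": [0, 0, 0], "rot": [0, 0, 0], "hand": 0.72},
  {"travel": [0, 0, 0], "rot": [0, 0, 0], "hand": 0.72},
])

```text
clock: 14.73
position: [550.2, 226.2, 207.8]
ee_rot: [-0.577, 0.817, 0.0, 0.003]
contact_force: [0.6, 0.3, 0.2]
gripper_width: 61.8
grasp_force: 0.0
```

Run:
```python
from h import *
from bench import get_image
import cv2
s,p,r=pose(); im,d=get_image("wrist"); cv2.imwrite("pics/w5.png",im[...,::-1]); np.savez("w5.npz",p=p,q=r.as_quat(),d=d); print(p,s["gripper_width"])
```

```text
[550.16413045 226.1791174  207.84787514] 61.80613778979386
```

View pics/w5.png

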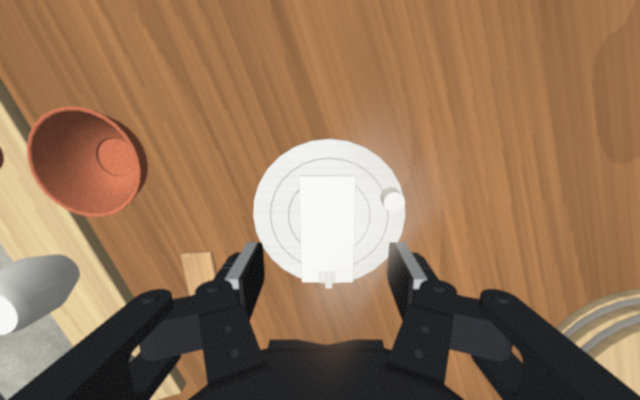

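The tile lies on the chuck, and the pointer (328,283) shows right through its notch (327,276). The prop (393,201) is undisturbed. A final numeric check.

```bash
sed -e 's/w2/w5/g' -e '/^m=/,$d' m.py > m5.py
cat >> m5.py <<'E'
m=(Z>70)&(Z<84)&(u>290)&(u<366)&(v>165)&(v<292); t=rect(m,76); print("tile",t, "Z mean/quartiles",np.percentile(Z[m],[5,50,95]).round(1))
q=P[m];A=np.c_[q[:,:2],np.ones(len(q))];s=np.linalg.lstsq(A,q[:,2],rcond=None)[0];print("slope deg",np.degrees(s[:2]))
w=wpx(328,283,40,p,r); print("ptr",w,np.degrees(np.arctan2(*(w-[563.7,266.5,40])[1::-1])))
E
python3 m5.py
```

```text
tile ((563.850341796875, 265.6309509277344), (109.76042938232422, 51.783512115478516), 70.55012512207031) Z mean/quartiles [74.7 75.8 76.8]
slope deg [-0.03874313 -0.05787418]
ptr [588.44625198 339.76712777  40.        ] 71.33740677681794
```

The tile lies flat and centred within about 1 mm, turned to about 70.5°. The pointer measures 70.5–71.3°. Handing in.

```bash
python3 -c "
from bench import job_done
print(job_done())"
```

```text
the job is handed in; nothing more can be done
None
```

The job is handed in at about 15 s: I rocked the tile up, took it by its plain raised end and set it down flat, notched side toward the pointer, centred on the chuck to about 1 mm and within about 1° of the pointer; I let go, and the prop was still in place on my last look, but I did not re-check the other things on the bench.

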